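Put the parts of a phone repair away in their trays

ROBOT

A 7-joint arm with a two-finger parallel gripper is mounted at the origin on a cart in front of the work surface, level with it; the furniture and walls round the work are solid. World frame = base frame: x ahead of the robot, y to its left, z up, the work surface at z = 0. Lengths are in m, angles in rad, forces in N, time in s.
With the tool pointing down it reaches from about 0.4 to 0.875 m from the base axis. Payload 6.5 kg.
Tool frame: the origin (TCP) lies between the finger pads; the fingertips stand 17 mm ahead of it and the grasp point (between the pads) lies 2 mm behind it; z points along the fingers, y is the line along which they close (so a half turn about z gives the same grasp; the last joint's range is limited). The gripper opens to 88 mm and grips with 3 to 60 N. Pads are 18 mm wide; open, the fingers measure 123 mm over their backs; the gripper's body (75 mm by 187 mm) begins 45 mm behind the grasp point.
Start: joints at [-1.401, 0.536, -0.004, 1.538, 0.003, 1.067, -0.071], TCP at [0.152, 0.632, 0.256] pointing down, gripper open.
Joint ranges: [-2.7, 2.7], [-0.37, 2.16], [-1.27, 1.26], [0.24, 2.4], [-1.31, 4.45], [0.19, 1.91], [-2.76, 2.76]. Speed limits (rad/s): [2.39, 2.39, 3.14, 3.14, 3.14, 3.14, 3.14].

INTERFACE

Orientations are given as a unit quaternion [w, x, y, z].
In Python, from bench import status, optics, ticket gives the robot as it stands.
- The arm moves only by the tool carry_out, never from a script. Its argument "increments" is a list of rows, each a list of 7 numbers: the shift along the world's x, y, z as a fraction of full scale, then the turn, a rotation vector about the world's x, y, z as a fraction of full scale, then the opening, from -1 (shut) to 1 (fully open). In form: [[x, y, z, rx, ry, rz, grip], ...]. A call has 1 to 12 rows; each row shifts and turns the commanded pose from where the row before left it; what a row does not reach is not made up. Full scale, the value 1, is 0.02 m for a shift and 10 degrees for a turn. A row lasts 1/8 s, in which the tool goes at most 62.5 mm and 10.7 degrees, less where a joint would pass 70% of its speed; a pose out of reach is approached as far as the arm can. A call with a number of a shift or a turn outside -1 to 1 is refused whole. A call with a gripper value outside its range is refused whole. The fingers move at their own pace and stop on an object; the grip force is fixed at half the most. Time passes only in rows, so rows that do not move let the fingers close. It gives the time, the measured TCP pose, the force, the opening and the grip force at its end, in the units of the state.
- status.get_state(): the state, without advancing time (a new reading comes with each control period).
- optics.capture(name): name is "side" or "top"; returns a dict with "pixels" (384x512x3 uint8, blue, green, red), "z_map" (384x512 float32, m along the optical axis (not along the pixel's ray), 0 where there is no reading), "vfov" (degrees; the focal length in pixels is half the picture's height over the tangent of half this angle, whatever the lens; pixels are square), "cx", "cy" (the principal point, pixels), "origin" and "attitude" of the camera in the world. Camera axes: x right, y up, looking along -z (the intrinsics and any distortion apply to the point x, -y, -z); pixel columns grow to the right and rows downward; lengths in m; the calibration is good to about 2 mm. A picture is of the moment at which its call begins.
- ticket.sign_off(): hands the job in; it is judged then, once.
The state is a dict: "time_s": time; "joint_pos": joint angles; "joint_velocities": joint speeds; "tau": joint torques, N m; "tcp_pos": TCP position; "tcp_rot": TCP orientation; "ft_force": force on the tool from outside, world axes, zero at the start; "torque": the same for the moment, N m; "opening": finger opening in m; "grip_force": force on a finger pad.
Only numpy, scipy, OpenCV 4.12 (cv2) and the standard library are available. Lean on these libraries where they do the work, as an engineer would, in place of code of your own. Each camera call takes 0.05 s, during which the arm holds its last target. There are 200 camera calls.

TASK

The pieces of today's phone repairs lie mixed on the desk. Put each one away in the tray bay made for its size and kind: the large phone in the large bay, the small phone in the middle-sized one, the battery in the long narrow one, and the two camera modules one in each of the two small bays, each lying flat on the bay's floor, lengthwise, the same side up as it lies now. Lower them in and let go there; do not drop any of them.

Things in the scene. Friction and masses are not known exactly. Their poses are not given: they have to be found in the camera images.
- large_phone: The larger of two phones with a plain teal back, lying flat, back up: 118 x 62 x 9 mm, 130 g. Origin: centre of its underside; x along its length, y across, z up. Solid to 8 mm height; grip it across its 62 mm width.
- small_phone: The smaller teal phone, with a camera bump in one corner of its back, lying flat, back up: 104 x 52 x 9 mm, 120 g. Origin: centre of its underside; x along its length, y across, z up. Solid to 8 mm height; grip it across its 52 mm width.
- cell: Flat black phone battery, lying flat: 38 x 115 x 4 mm, 45 g. Origin: middle of its outline, underside; y along it, x across, z up. The solid cell, 38 mm wide, 4 mm thick, reaches from y = -40 to +58 mm: grip it across x at its middle, y = +9 mm. The last 17 mm, to y = -58 mm, is a thin connector tail that cannot be gripped.
- camera_a: Twin phone camera module, lying lenses up, one of two alike. 12 x 36 x 7 mm, 12 g. Origin: middle of its outline, underside; y along it, z up. Solid only from x = -6 to +4, y = -2 to +18 mm (block with the lenses), 6 mm thick: grip it across x, 10 mm wide, at (-1, +8) mm. The rest, to y = -18 mm, is a thin flex tail that cannot be gripped.
- camera_b: Twin phone camera module, lying lenses up, one of two alike. 12 x 36 x 7 mm, 12 g. Origin: middle of its outline, underside; y along it, z up. Solid only from x = -6 to +4, y = -2 to +18 mm (block with the lenses), 6 mm thick: grip it across x, 10 mm wide, at (-1, +8) mm. The rest, to y = -18 mm, is a thin flex tail that cannot be gripped.
- tray_large: Black plastic tray, pale floor, fixed, 154 x 102 mm, 14 mm high (2 mm lugs on the corners); one bay, 134 x 78 mm (the largest), made for the large phone. Bay floor 4 mm above the desk. End rails 10 mm, side rails 12 mm thick. A 50 mm thumb notch is cut through the middle of each long side down to the floor, for the fingers. Origin: centre of the underside; x along its length, z up.
- tray_small: Black plastic tray, pale floor, fixed, 136 x 92 mm, 14 mm high (2 mm lugs on the corners); one bay, 116 x 68 mm, for the small phone (too short for the large one). Bay floor 4 mm above the desk. End rails 10 mm, side rails 12 mm thick. A 50 mm thumb notch is cut through the middle of each long side down to the floor, for the fingers. Origin: centre of the underside; x along its length, z up.
- tray_cell: Black plastic tray, pale floor, fixed, 150 x 74 mm, 14 mm high (2 mm lugs on the corners); one long narrow bay, 130 x 50 mm, made for the battery. Bay floor 4 mm above the desk. End rails 10 mm, side rails 12 mm thick. A 50 mm thumb notch is cut through the middle of each long side down to the floor, for the fingers. Origin: centre of the underside; x along its length, z up.
- tray_camera: Black plastic tray, pale floor, fixed, 132 x 52 mm, 14 mm high (2 mm lugs on the corners); two bays, 52 x 28 mm, centred at x = -30 and +30 mm (11 mm high rib between), each for one camera module, lengthwise. Bay floor 4 mm above the desk. Side rails 12 mm thick, a 30 mm thumb notch through them beside each bay, for the fingers. Origin: centre of the underside; x along its length, z up.

How it is judged:
At the end, for the whole second after the job is handed in: Each piece rests flat and still in its own bay: underside within 3 mm of the bay's floor, tilt under 0.1 rad, origin within 12 mm of the bay's centre along and across, lengthwise (either end first) within 0.2 rad (phones), 0.25 (battery), 0.5 (cameras, one per bay, in either order) (x of large_phone in the frame of tray_large between -0.012 and 0.012 m and y of large_phone in the frame of tray_large between -0.012 and 0.012 m and z of large_phone in the frame of tray_large between 0.001 and 0.008 m and angle between the x axis of large_phone and the x axis of tray_large, either way round below 0.2 rad and angle between each of large_phone, small_phone, cell's own z axis and vertical below 0.1 rad and x of small_phone in the frame of tray_small between -0.012 and 0.012 m and y of small_phone in the frame of tray_small between -0.012 and 0.012 m and z of small_phone in the frame of tray_small between 0.001 and 0.008 m and angle between the x axis of small_phone and the x axis of tray_small, either way round below 0.2 rad and x of cell in the frame of tray_cell between -0.012 and 0.012 m and y of cell in the frame of tray_cell between -0.012 and 0.012 m and z of cell in the frame of tray_cell between 0.001 and 0.008 m and angle between the y axis of cell and the x axis of tray_cell, either way round below 0.25 rad and (((x of camera_a in the frame of tray_camera between 0.018 and 0.042 m and y of camera_a in the frame of tray_camera between -0.012 and 0.012 m and z of camera_a in the frame of tray_camera between 0.001 and 0.008 m and angle between the y axis of camera_a and the x axis of tray_camera, either way round below 0.5 rad and angle between camera_a's own z axis and vertical below 0.1 rad) and (x of camera_b in the frame of tray_camera between -0.042 and -0.018 m and y of camera_b in the frame of tray_camera between -0.012 and 0.012 m and z of camera_b in the frame of tray_camera between 0.001 and 0.008 m and angle between the y axis of camera_b and the x axis of tray_camera, either way round below 0.5 rad and angle between camera_b's own z axis and vertical below 0.1 rad)) or ((x of camera_a in the frame of tray_camera between -0.042 and -0.018 m and y of camera_a in the frame of tray_camera between -0.012 and 0.012 m and z of camera_a in the frame of tray_camera between 0.001 and 0.008 m and angle between the y axis of camera_a and the x axis of tray_camera, either way round below 0.5 rad and angle between camera_a's own z axis and vertical below 0.1 rad) and (x of camera_b in the frame of tray_camera between 0.018 and 0.042 m and y of camera_b in the frame of tray_camera between -0.012 and 0.012 m and z of camera_b in the frame of tray_camera between 0.001 and 0.008 m and angle between the y axis of camera_b and the x axis of tray_camera, either way round below 0.5 rad and angle between camera_b's own z axis and vertical below 0.1 rad))) and linear speed of each of large_phone, small_phone, cell, camera_a, camera_b below 0.02 m/s); the robot touches nothing.
It fails at once if the large phone is let go while more than 50 mm above the desk (dropped) (height (world z) of large_phone above 0.05 m and contact force between the fingers and large_phone below 0.02 N).
It fails at once if the small phone is let go while more than 50 mm above the desk (dropped) (height (world z) of small_phone above 0.05 m and contact force between the fingers and small_phone below 0.02 N).
It fails at once if the battery is let go while more than 50 mm above the desk (dropped) (height (world z) of cell above 0.05 m and contact force between the fingers and cell below 0.02 N).
It fails at once if a camera module is let go while more than 50 mm above the desk (dropped) (height (world z) of camera_a above 0.05 m and contact force between the fingers and camera_a below 0.02 N).
It fails at once if a camera module is let go while more than 50 mm above the desk (dropped) (height (world z) of camera_b above 0.05 m and contact force between the fingers and camera_b below 0.02 N).
It also fails if it takes over 112 s, if anything falls off the work surface, if the arm or the gripper's body presses on something with over 40 N, if the wrist force passes 120 N, or if a joint passes its speed limit or range.

## Working session

There is one attempt and no reset: what is moved stays moved. The work goes in short steps, Python scripts to look and compute and a tool call to move; the robot and the scene stay as the last step left them, time stands still between calls to the robot, and variables do not carry over. Pictures are saved under pics/ and viewed, at most 14 in all, crops included, and the job is handed in when it is done.

Besides the shell and the picture viewer there is one more tool, called after "Emit:" as name(argument=value, ...), one argument or row to a line, values as JSON. carry_out: Moves the arm, as the interface text tells. Shift numbers are shares of 0.02 m and turn numbers shares of 10 degrees, none past 1 either way. Its arguments: {"type":"object","properties":{"increments":{"type":"array","items":{"type":"array","items":{"type":"number","minimum":-1,"maximum":1}}}},"required":["increments"]}

```bash
mkdir -p pics; ls; python3 - <<'E'
from bench import status, optics
import cv2, numpy as np
print(status.get_state())
for n in("top","side"):
    c=optics.capture(n); cv2.imwrite(f"pics/{n}0.png",cv2.resize(c["pixels"],(800,600),interpolation=cv2.INTER_CUBIC)); np.save(f"{n}0.npy",c,allow_pickle=True)
    print({k:v for k,v in c.items() if k not in("pixels","z_map")}, c["z_map"].min(), c["z_map"].max())
E
```

```text
pics
{'time_s': 0.0, 'joint_pos': array([-1.40120301,  0.53715291, -0.00444014,  1.53885734,  0.00265608,
        1.06726289, -0.0712239 ]), 'joint_velocities': array([ 9.86647951e-04, -1.82280461e-04,  2.50464981e-04,  8.83755690e-04,
       -2.25825649e-04,  5.16293351e-04,  7.29373364e-05]), 'tau': array([ 1.97897566e-05, -5.70994484e+01,  9.91207436e-01, -2.51591742e+01,
       -5.61706431e-02,  1.80958951e-02,  1.66191217e-04]), 'tcp_pos': array([0.15174396, 0.63145424, 0.25485378]), 'tcp_rot': array([-1.29205006e-05,  1.17585748e-01,  9.93062380e-01, -8.37672115e-04]), 'ft_force': array([ 0.0296382 , -0.20112573, -0.43666748]), 'torque': array([ 0.0163344 , -0.01611807,  0.00823445]), 'grip_force': 0.0, 'opening': 0.08789812915798721}
{'vfov': 57.59120848414606, 'cx': 258.5424323815252, 'cy': 187.35809050512893, 'origin': array([0.29106393, 0.03629845, 1.14697209]), 'attitude': array([-0.70417953, -0.05998097,  0.06554001,  0.70444161])} 0.0 1.9881117
{'vfov': 51.33567584926578, 'cx': 252.60297165625067, 'cy': 185.26718988360074, 'origin': array([0.33341742, 0.77775607, 0.69337252]), 'attitude': array([-0.07964919, -0.04387817,  0.4270105 ,  0.89966257])} 0.0 2.895064
```

View pics/top0.png

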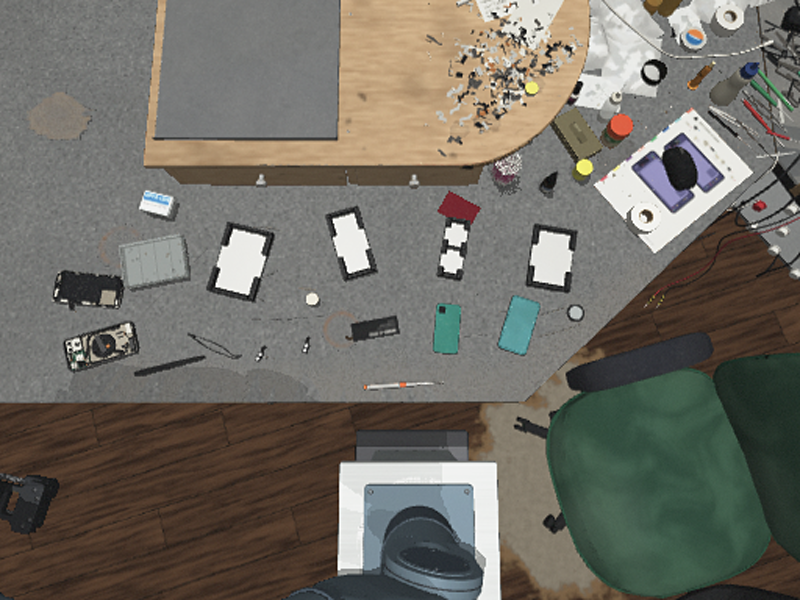

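View pics/side0.png

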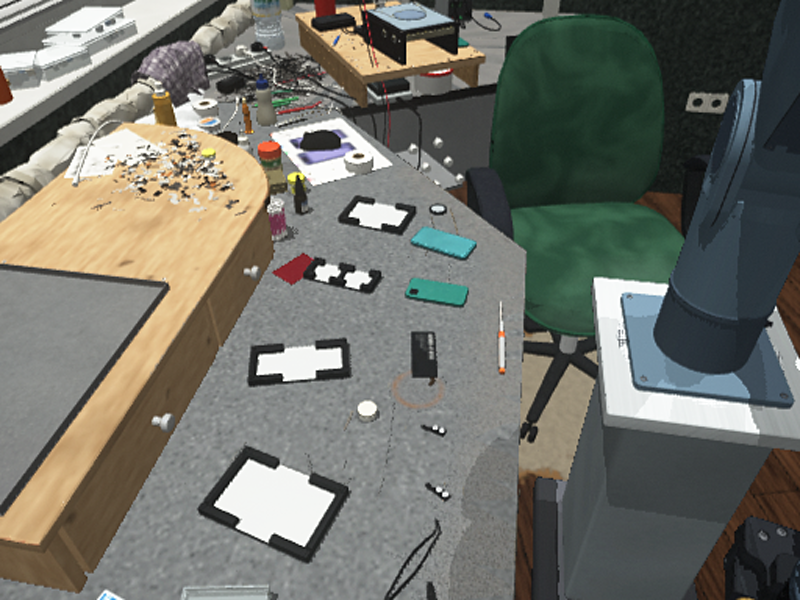

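The top view shows, at 800-px scale, the trays at (241,261), (350,243), (453,250) and (551,258). The small phone with its bump is at (447,330), the large phone at (518,325), the battery at (375,328) and the cameras at (261,353) and (306,345). The side view shows all of the same pieces. Next I'll measure them.

```bash
cat > h.py <<'E'
import numpy as np, cv2
from scipy.spatial.transform import Rotation as R
def cam(c):
    w,x,y,z=c["attitude"]; return R.from_quat([x,y,z,w]).as_matrix(), np.array(c["origin"]), 192/np.tan(np.radians(c["vfov"])/2)
def rays(c,uv):
    M,o,f=cam(c); uv=np.atleast_2d(np.asarray(uv,float))
    d=np.c_[(uv[:,0]-c["cx"])/f,-(uv[:,1]-c["cy"])/f,-np.ones(len(uv))]
    return o,d@M.T
def plane(c,uv,z):
    o,d=rays(c,uv); return o+d*((z-o[2])/d[:,2])[:,None]
def depthpts(c,uv):
    o,d=rays(c,uv); uv=np.atleast_2d(uv).round().astype(int); return o+d*c["z_map"][uv[:,1],uv[:,0]][:,None]
def proj(c,P):
    M,o,f=cam(c); q=(np.atleast_2d(P)-o)@M; return np.c_[c["cx"]+f*q[:,0]/-q[:,2], c["cy"]-f*q[:,1]/-q[:,2]]
def tri(c1,u1,c2,u2):
    o1,d1=rays(c1,u1);o2,d2=rays(c2,u2);d1=d1[0];d2=d2[0]
    s=np.linalg.lstsq(np.c_[d1,-d2],o2-o1,rcond=None)[0]
    a,b=o1+s[0]*d1,o2+s[1]*d2; return (a+b)/2,np.linalg.norm(a-b)
def blobs(c,mask,zp,amin=4):
    """contours of a mask -> pixel centroid, world min-area rect on plane zp: centre, sides, yaw of long side (deg)"""
    out=[]
    n,l,s,ce=cv2.connectedComponentsWithStats(mask.astype(np.uint8))
    for i in range(1,n):
        if s[i,4]<amin: continue
        v,u=np.nonzero(l==i)
        corners=np.concatenate([np.c_[u+a,v+b] for a in(-.5,.5) for b in(-.5,.5)])
        p=plane(c,corners,zp)[:,:2].astype(np.float32)*1000
        (cx,cy),(w,h),an=cv2.minAreaRect(p)
        if h>w: w,h,an=h,w,an+90
        pc=plane(c,np.c_[u,v],zp)[:,:2]; m=pc.mean(0)
        ev=np.linalg.eigh(np.cov((pc-m).T))[1][:,1] if len(u)>3 else np.zeros(2)
        out.append(dict(pix=ce[i].round(1),area=int(s[i,4]),centre=np.round([cx,cy],1),sides=np.round([w,h],1),yaw=round((an+90)%180-90,1),mean=(m*1000).round(1),pyaw=round(np.degrees(np.arctan2(ev[1],ev[0]))%180,1)))
    return out
E
python3 - <<'E'
from h import *
T=np.load("top0.npy",allow_pickle=True).item(); S=np.load("side0.npy",allow_pickle=True).item()
for n,c in(("top",T),("side",S)):
    px=c["pixels"]; hsv=cv2.cvtColor(px,cv2.COLOR_BGR2HSV); H,s,V=[hsv[...,i].astype(int) for i in range(3)]
    vv,uu=np.mgrid[0:384,0:512]; P=plane(c,np.c_[uu.ravel(),vv.ravel()],0.0).reshape(384,512,3)
    roi=(P[...,0]>.33)&(P[...,0]<.76)&(P[...,1]>-.32)&(P[...,1]<.5)
    print(n,"desk depth z:",np.round(np.percentile(depthpts(c,np.argwhere(roi)[::7][:,::-1])[:,2],[5,25,50,75,95]),4))
    for name,m,z,a in(("teal",(s>90)&(H>70)&(H<105)&(V>60),.009,100),("black",V<50,.010,12),("white",(V>215)&(s<30),.004,4)):
        for b in blobs(c,m&roi,z,a): print(name,*[f"{k}={v}" for k,v in b.items()])
E
```

```text
top desk depth z: [-0.0037 -0.0013  0.0004  0.003   0.0149]
teal pix=[331.7 207.6] area=645 centre=[ 428.6 -213.1] sides=[120.4  64.9] yaw=-18.9 mean=[ 428.1 -213. ] pyaw=161.0
teal pix=[285.8 210.3] area=468 centre=[421.1 -61.6] sides=[105.9  54.9] yaw=-5.5 mean=[419.4 -61.9] pyaw=172.2
black pix=[350.9 116.4] area=59 centre=[ 743.4 -289.4] sides=[34.5 30. ] yaw=87.4 mean=[ 743.4 -290.9] pyaw=123.7
black pix=[216.9 139.1] area=49 centre=[652.  160.1] sides=[67.2 53.8] yaw=-74.3 mean=[661.4 168.2] pyaw=132.9
black pix=[291.2 141.6] area=31 centre=[653.3 -86.2] sides=[51.  21.2] yaw=-89.9 mean=[653.  -83.5] pyaw=89.7
black pix=[158.3 150.3] area=90 centre=[613.6 361.4] sides=[102.3  54.9] yaw=76.1 mean=[621.7 364.3] pyaw=77.4
black pix=[347.8 148. ] area=62 centre=[ 633.1 -274.9] sides=[79.1 40.7] yaw=-67.3 mean=[ 630.6 -275. ] pyaw=106.8
black pix=[295.4 160.1] area=12 centre=[587.  -98.7] sides=[20.7 17. ] yaw=0.1 mean=[588.4 -96.7] pyaw=164.9
black pix=[227.8 174. ] area=47 centre=[540.7 131.2] sides=[82.8 43.2] yaw=72.1 mean=[540.5 129.4] pyaw=85.9
black pix=[343.4 179.4] area=54 
[... 3889 characters left out ...]
s=[129.8  73.2] yaw=16.6 mean=[607.1 144.1] pyaw=16.8
white pix=[234.6 261. ] area=89 centre=[485.4 214.8] sides=[27.  25.6] yaw=9.9 mean=[485.3 214.8] pyaw=164.2
white pix=[278.  273.4] area=5 centre=[385.8 232.6] sides=[6.7 5.4] yaw=9.9 mean=[385.9 232.3] pyaw=11.9
white pix=[282.3 275. ] area=7 centre=[376.9 235. ] sides=[8.2 6.4] yaw=-82.7 mean=[376.3 235. ] pyaw=93.6
white pix=[175.6 321.3] area=2519 centre=[567.2 379. ] sides=[132.8  99.4] yaw=-13.8 mean=[565.7 380. ] pyaw=166.2
white pix=[280.3 312.9] area=9 centre=[368.2 327.4] sides=[7.9 6.7] yaw=10.0 mean=[368.6 327.3] pyaw=161.1
white pix=[284.3 316.1] area=9 centre=[359.8 332.7] sides=[8.  6.6] yaw=10.0 mean=[360. 333.] pyaw=41.2
```

```bash
python3 - <<'E'
from h import *
T=np.load("top0.npy",allow_pickle=True).item(); S=np.load("side0.npy",allow_pickle=True).item()
def crop(c,u,v,w=24): return cv2.resize(c["pixels"][v-w*3//4:v+w*3//4,u-w:u+w],(400,300),interpolation=cv2.INTER_NEAREST)
p=lambda c,P:proj(c,P)[0].round().astype(int)
A=[.383,.237,.004];B=[.366,.332,.004];C=[.421,.1,.004]
im=np.vstack([np.hstack([crop(T,*p(T,[.375,.285,.004]),24),crop(T,*p(T,C),24)]),np.hstack([crop(S,*p(S,[.375,.285,.004]),32),crop(S,*p(S,C),32)])])
cv2.imwrite("pics/crop.png",im)
print([p(T,x) for x in(A,B,C)],[p(S,x) for x in(A,B,C)],p(T,[.375,.285,.004]),p(S,[.375,.285,.004]))
for n,a,b in(("large tray",[153.6,167.3],[175.6,321.3]),("cell tray",[224.2,155.4],[191.2,231.6]),("cam1",[291.5,149.9],[208.8,173.9]),("cam2",[288.6,166.9],[228,178.3]),("small tray",[351.3,165.2],[241.4,138.1]),("bump",[282.6,197.8],[264.5,186]),("large ph",[331.7,207.6],[283.7,154.8]),("small ph",[285.8,210.3],[279.8,186.2])):
    x,e=tri(T,a,S,b); print(n,(x*1000).round(1),"gap",(e*1000).round(1),"depthz",depthpts(T,a)[0,2].round(4),depthpts(S,b)[0,2].round(4))
E
```

```text
[array([194, 222]), array([165, 227]), array([236, 210])] [array([279, 275]), array([281, 315]), array([271, 228])] [179 224] [280 295]
large tray [565.5 379.5   1.8] gap 0.9 depthz 0.006 0.0033
cell tray [607.  143.2   2.8] gap 1.3 depthz 0.0024 0.0023
cam1 [626.2 -85.    2.2] gap 0.3 depthz 0.0067 0.0013
cam2 [567.2 -74.1   2.4] gap 1.1 depthz 1.147 0.0002
small tray [ 573.1 -286.3    1.4] gap 0.3 depthz 0.0065 0.0011
bump [460.8 -52.2   6.9] gap 0.1 depthz 0.0107 0.0086
large ph [ 428.5 -214.2    2.4] gap 0.8 depthz 0.0102 0.0059
small ph [420.  -62.4   3.5] gap 0.4 depthz 0.0138 0.0056
```

View pics/crop.png

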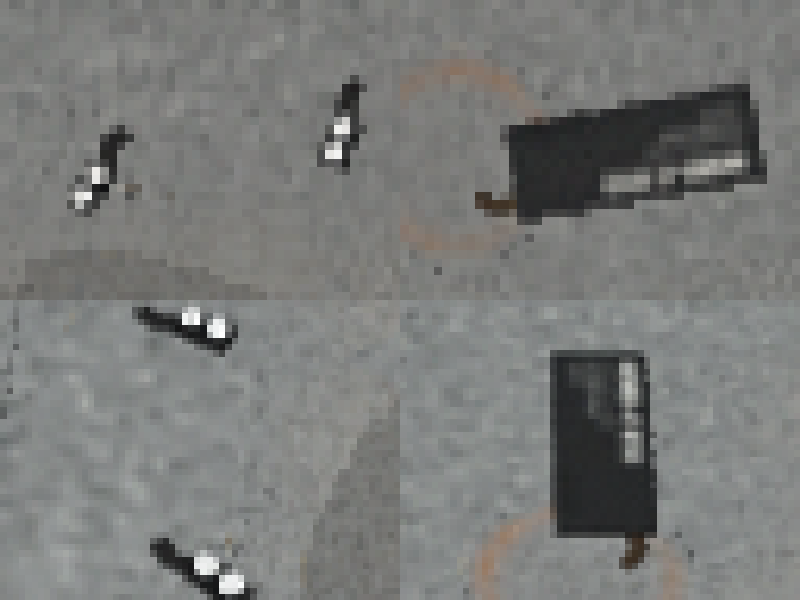

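The crop shows both modules with the lens block towards low x (nearer the robot) and the tail towards high x. The battery's brown connector tail is at its +y end, so the 99x38 mm blob is the solid cell. Next come the lens midpoints and axes from both views.

```bash
python3 - <<'E'
from h import *
T=np.load("top0.npy",allow_pickle=True).item(); S=np.load("side0.npy",allow_pickle=True).item()
for nm,G in(("A",[.383,.237,.005]),("B",[.366,.332,.005])):
    mid=[];tails=[]
    for n,c in(("T",T),("S",S)):
        u,v=proj(c,G)[0].round().astype(int); w=10 if n=="T" else 14
        g=cv2.cvtColor(c["pixels"],cv2.COLOR_BGR2GRAY)[v-w:v+w+1,u-w:u+w+1].astype(float)
        bg=np.median(g); vv,uu=np.mgrid[v-w:v+w+1,u-w:u+w+1]
        W=np.clip(g-bg-50,0,None); D=np.clip(bg-50-g,0,None)
        cw=np.array([(W*uu).sum(),(W*vv).sum()])/W.sum()
        M=(W>0)|(D>0); ob=blobs(c,np.pad(M,((v-w,384-v-w-1),(u-w,512-u-w-1))),.005,8)
        for b in ob: print(nm,n,*[f"{k}={q}" for k,q in b.items()])
        # axis from lens blob
        pw=plane(c,np.c_[uu[W>0],vv[W>0]],.0065)[:,:2];ww=W[W>0];m=np.average(pw,axis=0,weights=ww)
        ev=np.linalg.eigh(np.cov((pw-m).T,aweights=ww))[1][:,1]
        print("  lens mid on .0065:",(m*1000).round(1),"az",np.degrees(np.arctan2(ev[1],ev[0]))%180)
        mid.append(cw)
    x,e=tri(T,mid[0],S,mid[1]);print(nm,"lens mid 3D",(x*1000).round(1),"gap",(e*1000).round(1))
m=lambda c:(cv2.cvtColor(c["pixels"],cv2.COLOR_BGR2HSV)[...,2]<75)
for n,c in(("T",T),("S",S)):
    P=plane(c,np.stack(np.meshgrid(np.arange(512),np.arange(384)),-1).reshape(-1,2),.004).reshape(384,512,3)
    r=(abs(P[...,0]-.42)<.05)&(abs(P[...,1]-.095)<.09)
    for b in blobs(c,m(c)&r,.004,50): print("cell",n,b)
E
```

```text
A T pix=[196.  220.5] area=23 centre=[386.3 232.9] sides=[32.7 13. ] yaw=1.7 mean=[386.4 231.4] pyaw=174.2
  lens mid on .0065: [380.3 233.8] az 162.5616505619512
A S pix=[278.1 275. ] area=60 centre=[386.9 235.4] sides=[36.2 17.1] yaw=-15.3 mean=[385.  237.3] pyaw=169.3
  lens mid on .0065: [380.4 235.7] az 161.87464141001016
A lens mid 3D [380.5 234.1   4.5] gap 0.1
B T pix=[167.  225.8] area=25 centre=[368.7 325.3] sides=[38.5 13.8] yaw=-21.0 mean=[369.2 324.9] pyaw=158.7
  lens mid on .0065: [362.7 329.8] az 152.49553151871015
B S pix=[280.2 314.6] area=76 centre=[368.8 329.9] sides=[37.6 15.6] yaw=-29.8 mean=[368.3 331.7] pyaw=155.2
  lens mid on .0065: [363.8 331.7] az 150.72487161482832
B lens mid 3D [363.3 330.4   4.4] gap 1.1
cell T {'pix': array([238.6, 209.8]), 'area': 314, 'centre': array([420.1,  96.1]), 'sides': array([115.9,  43.5]), 'yaw': -80.1, 'mean': array([421.5,  92.7]), 'pyaw': np.float64(103.2)}
cell S {'pix': array([270.4, 228.2]), 'area': 423, 'centre': array([420.5, 100.3]), 'sides': array([117.9,  41.1]), 'yaw': -80.7, 'mean': array([422. ,  99.9]), 'pyaw': np.float64(104.4)}
```

Everything agrees in height and size, so I'll start moving, towards camera_b first.

Emit:
carry_out(
  increments=[
    [0.66,-0.94,-0.5,0,0,-0.12,0],
    [0.66,-0.94,-0.5,0,0,-0.12,0],
    [0.66,-0.94,-0.5,0,0,-0.12,0],
    [0.66,-0.94,-0.5,0,0,-0.12,0],
    [0.66,-0.94,-0.5,0,0,-0.12,0],
    [0.66,-0.94,-0.5,0,0,-0.12,0],
    [0.66,-0.94,-0.5,0,0,-0.12,0],
    [0.66,-0.94,-0.5,0,0,-0.12,0],
    [0.66,-0.94,-0.5,0,0,-0.12,0],
    [0.66,-0.94,-0.5,0,0,-0.12,0],
    [0.66,-0.94,-0.5,0,0,-0.12,0],
    [0.66,-0.94,-0.5,0,0,-0.12,0],
  ],
)

```text
time_s: 1.6
tcp_pos: [0.3112, 0.4052, 0.1351]
tcp_rot: [0.0, 0.242, 0.97, 0.0]
ft_force: [-0.3, -1.2, -0.1]
opening: 0.0442
grip_force: 0.0
```

```bash
cat >> h.py <<'E'
def st():
    from bench import status
    s=status.get_state(); w,x,y,z=s["tcp_rot"]; M=R.from_quat([x,y,z,w]).as_matrix()
    print("t",round(s["time_s"],2),"tcp",(s["tcp_pos"]*1000).round(1),"close az",round(np.degrees(np.arctan2(M[1,1],M[0,1]))%180,1),"zaxis",M[:,2].round(3),"open",round(s["opening"]*1000,1),"grip",round(s["grip_force"],1),"F",s["ft_force"].round(1)); return s
def need(x,y,z,az):
    s=st(); w,a,b,c=s["tcp_rot"]; M=R.from_quat([a,b,c,w]).as_matrix()
    d=np.array([x,y,z])-s["tcp_pos"]*1000; t=(az-np.degrees(np.arctan2(M[1,1],M[0,1]))+90)%180-90
    tilt=np.degrees(np.cross(M[:,2],[0,0,-1]))
    print("shift units",(d/20).round(2),"turn units",round(t/10,2),"tilt fix",(tilt/10).round(3))
E
python3 - <<'E'
from h import *
need(363.2,330.5,19,62)
T=np.load("top0.npy",allow_pickle=True).item(); S=np.load("side0.npy",allow_pickle=True).item()
tr={"large":(565,379),"cell":(607,143),"camera":(596,-79),"small":(573,-286)}
for n,c in(("T",T),("S",S)):
    g=cv2.cvtColor(c["pixels"],cv2.COLOR_BGR2HSV)
    M=(g[...,2]<62)|((g[...,2]>215)&(g[...,1]<30))
    M=cv2.morphologyEx(M.astype(np.uint8),cv2.MORPH_OPEN,np.ones((2,2)))
    P=plane(c,np.stack(np.meshgrid(np.arange(512),np.arange(384)),-1).reshape(-1,2),.014).reshape(384,512,3)*1000
    for k,(x,y) in tr.items():
        b=blobs(c,M.astype(bool)&(np.hypot(P[...,0]-x,P[...,1]-y)<105),.014,300)
        for q in b: print(n,k,q["centre"],q["sides"],q["yaw"],"mean",q["mean"],"pyaw",q["pyaw"])
E
```

```text
t 1.6 tcp [311.2 405.2 135.1] close az 62.0 zaxis [ 0.  0. -1.] open 44.2 grip 0.0 F [-0.3 -1.2 -0.1]
shift units [ 2.6  -3.73 -5.8 ] turn units -0.0 tilt fix [-0.     0.001  0.   ]
T large [559.5 371.6] [156.8 108.3] -14.4 mean [558.8 372.4] pyaw 165.0
T cell [600.3 137.9] [156.5  72.8] 14.0 mean [603.6 139.4] pyaw 14.6
T camera [589.6 -82.2] [136.6  56.9] -10.2 mean [591.1 -81.3] pyaw 167.9
T small [ 568.5 -290.1] [142.  97.] -10.1 mean [ 567.6 -290.5] pyaw 171.5
S large [561.  384.7] [160.  108.4] -14.1 mean [559.2 388.2] pyaw 165.8
S cell [600.9 153.4] [151.1  86. ] 16.7 mean [600.7 156.4] pyaw 16.7
S camera [588.5 -64.4] [140.8  69.3] -10.3 mean [587.3 -61.9] pyaw 169.0
S small [ 565.9 -270.1] [145.8 112. ] -10.0 mean [ 565.7 -266.2] pyaw 168.6
```

Emit:
carry_out(
  increments=[
    [0.65,-0.93,-0.8,0,0,0,-0.3],
    [0.65,-0.93,-0.8,0,0,0,-0.3],
    [0.65,-0.93,-0.8,0,0,0,-0.3],
    [0.65,-0.94,-0.8,0,0,0,-0.3],
    [0,0,0,0,0,0,-0.3],
  ],
)

```text
time_s: 2.22
tcp_pos: [0.3629, 0.3292, 0.0707]
tcp_rot: [-0.0, 0.243, 0.97, -0.001]
ft_force: [0.4, 0.2, 0.9]
opening: 0.0311
grip_force: 0.0
```

```bash
python3 - <<'E'
from h import *
from bench import optics
s=need(363.2,330.5,19,62)
def crop(c,P,w,W=400,H=300):
    u,v=proj(c,P)[0].round().astype(int); h=w*H//W; print((u-w,v-h),"scale",W/2/w)
    return cv2.resize(c["pixels"][v-h:v+h,u-w:u+w],(W,H),interpolation=cv2.INTER_NEAREST)
c=optics.capture("side"); t=optics.capture("top")
np.save("side1.npy",c,allow_pickle=True);np.save("top1.npy",t,allow_pickle=True)
im=np.vstack([np.hstack([crop(c,[.363,.33,.02],40),crop(t,[.363,.33,.02],40)]),np.hstack([crop(t,[.594,-.08,.01],32),crop(t,[.573,-.285,.01],32)])])
cv2.imwrite("pics/c1.png",im)
E
```

```text
t 2.23 tcp [362.9 329.2  70.7] close az 61.9 zaxis [-0.001 -0.002 -1.   ] open 31.1 grip 0.0 F [0.4 0.2 0.9]
shift units [ 0.02  0.07 -2.58] turn units 0.01 tilt fix [ 0.014 -0.007  0.   ]
(np.int64(243), np.int64(280)) scale 5.0
(np.int64(124), np.int64(197)) scale 5.0
(np.int64(258), np.int64(134)) scale 6.25
(np.int64(320), np.int64(141)) scale 6.25
```

View pics/c1.png

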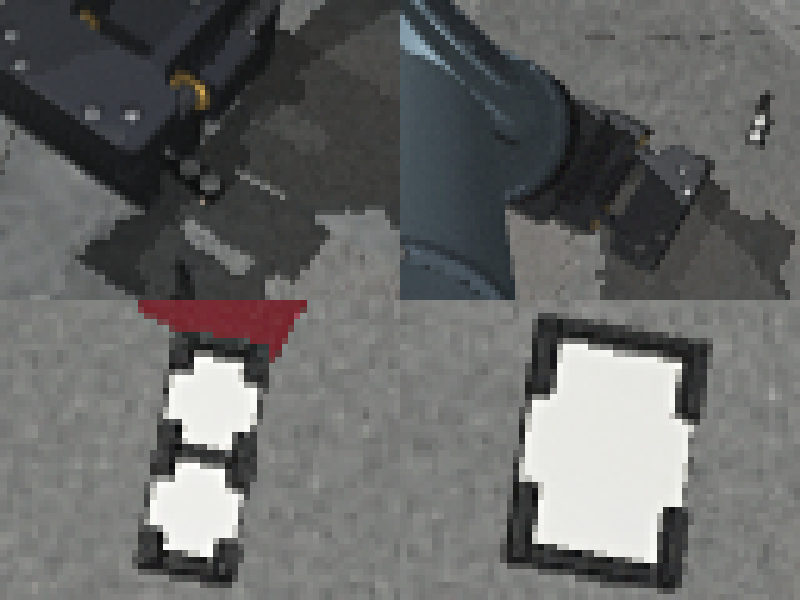

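The side crop shows the fingers above the module, which is in their shadow, with lenses near (190,170) in the crop. The lower crops show tray outlines with corners at about (172,335), (272,348), (235,585), (133,568) for the camera tray and (540,315), (710,342), (680,592), (503,560) for the small tray. I'll compute both from those corners.

```bash
python3 - <<'E'
from h import *
T=np.load("top1.npy",allow_pickle=True).item()
for n,u0,v0,o,co in(("cam",258,134,(0,300),[(172,335),(272,348),(235,585),(133,568)]),("small",320,141,(400,300),[(540,315),(710,342),(680,592),(503,560)])):
    uv=np.array([(u0+(a-o[0])/6.25-.5,v0+(b-o[1])/6.25-.5) for a,b in co]); 
    P=plane(T,uv,.015)[:,:2]*1000
    print(n,P.round(1).tolist(),"centre",P.mean(0).round(1)); e=[P[0]-P[3],P[1]-P[2],P[1]-P[0],P[2]-P[3]]
    print([ (round(np.hypot(*q),1),round(np.degrees(np.arctan2(q[1],q[0])),1)) for q in e])
E
```

```text
cam [[660.1, -62.4], [652.9, -116.3], [522.2, -93.8], [531.4, -39.8]] centre [591.6 -78.1]
[(np.float64(130.7), np.float64(-9.9)), (np.float64(132.6), np.float64(-9.8)), (np.float64(54.4), np.float64(-97.6)), (np.float64(54.7), np.float64(-99.6))]
small [[647.0, -254.3], [632.0, -345.5], [495.0, -321.8], [512.2, -228.9]] centre [ 571.5 -287.7]
[(np.float64(137.2), np.float64(-10.7)), (np.float64(139.0), np.float64(-9.8)), (np.float64(92.4), np.float64(-99.3)), (np.float64(94.5), np.float64(-100.5))]
```

Emit:
carry_out(
  increments=[
    [0,0.06,-0.9,0,0,0,-0.3],
    [0,0,-0.9,0,0,0,-0.3],
    [0,0,-0.7,0,0,0,-0.3],
    [0,0,0,0,0,0,-0.3],
  ],
)

```text
time_s: 2.82
tcp_pos: [0.3614, 0.3323, 0.0202]
tcp_rot: [-0.001, 0.241, 0.971, -0.001]
ft_force: [1.0, -0.0, -0.0]
opening: 0.0309
grip_force: 0.0
```

Emit:
carry_out(
  increments=[
    [0.08,-0.08,-0.09,0,0,0,-0.3],
    [0,0,0,0,0,0,-0.3],
    [0,0,0,0,0,0,-1],
    [0,0,0,0,0,0,-1],
    [0,0,0,0,0,0,-1],
    [0,0,0,0,0,0,-1],
  ],
)

```text
time_s: 3.58
tcp_pos: [0.3639, 0.3316, 0.0201]
tcp_rot: [0.0, 0.241, 0.97, 0.0]
ft_force: [-0.7, 0.0, 3.8]
opening: 0.0085
grip_force: 30.0
```

Emit:
carry_out(
  increments=[
    [0,0,1,0,0,0,-1],
    [0,0,1,0,0,0,-1],
    [0.6,-0.96,0,0,0,0.18,-1],
    [0.6,-0.96,0,0,0,0.18,-1],
    [0.6,-0.96,0,0,0,0.18,-1],
    [0.6,-0.96,0,0,0,0.18,-1],
    [0.6,-0.96,0,0,0,0.18,-1],
    [0.6,-0.96,0,0,0,0.18,-1],
    [0.6,-0.96,0,0,0,0.18,-1],
    [0.6,-0.96,0,0,0,0.18,-1],
    [0.6,-0.96,0,0,0,0.18,-1],
    [0.6,-0.96,0,0,0,0.18,-1],
  ],
)

```text
time_s: 5.08
tcp_pos: [0.4841, 0.1387, 0.0598]
tcp_rot: [-0.0, 0.086, 0.996, -0.0]
ft_force: [-0.4, -0.1, -0.1]
opening: 0.0086
grip_force: 30.0
```

Emit:
carry_out(
  increments=[
    [0.6,-0.96,0,0,0,0,-1],
    [0.6,-0.96,0,0,0,0,-1],
    [0.6,-0.96,0,0,0,0,-1],
    [0.6,-0.96,0,0,0,0,-1],
    [0.6,-0.96,0,0,0,0,-1],
    [0.6,-0.96,0,0,0,0,-1],
    [0.6,-0.96,0,0,0,0,-1],
    [0.6,-0.96,0,0,0,0,-1],
    [0.6,-0.96,0,0,0,0,-1],
    [0.6,-0.96,0,0,0,0,-1],
    [0.6,-0.96,0,0,0,0,-1],
    [0,0,0,0,0,0,-1],
  ],
)

```text
time_s: 6.58
tcp_pos: [0.6166, -0.0744, 0.0599]
tcp_rot: [0.0, 0.088, 0.996, -0.001]
ft_force: [0.7, 0.0, 0.5]
opening: 0.0087
grip_force: 30.0
```

```bash
python3 - <<'E'
from h import *
from bench import optics
need(621,-83.9,22.5,80)
def crop(c,P,w,W=400,H=300):
    u,v=proj(c,P)[0].round().astype(int); h=w*H//W; print((u-w,v-h),"scale",W/2/w)
    return cv2.resize(c["pixels"][v-h:v+h,u-w:u+w],(W,H),interpolation=cv2.INTER_NEAREST)
c=optics.capture("side"); t=optics.capture("top")
cv2.imwrite("pics/c2.png",np.hstack([crop(c,[.6,-.08,.02],32),crop(t,[.6,-.08,.02],32)]))
E
```

```text
t 6.58 tcp [616.6 -74.4  59.9] close az 79.9 zaxis [ 0.001 -0.001 -1.   ] open 8.7 grip 30.0 F [0.7 0.  0.5]
shift units [ 0.22 -0.48 -1.87] turn units 0.01 tilt fix [0.006 0.004 0.   ]
(np.int64(185), np.int64(147)) scale 6.25
(np.int64(259), np.int64(132)) scale 6.25
```

View pics/c2.png

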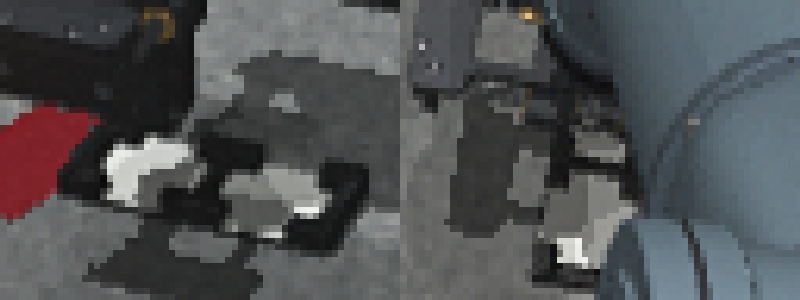

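The picture shows the gripper over the far camera bay (side crop about (160,170)) with the module held. Now I'll lower it.

Emit:
carry_out(
  increments=[
    [0.22,-0.48,0,0,0,0,-1],
    [0,0,-0.6,0,0,0,-1],
    [0,0,-0.6,0,0,0,-1],
    [0,0,-0.5,0,0,0,-1],
    [0,0,0,0,0,0,-1],
  ],
)

```text
time_s: 7.3
tcp_pos: [0.6212, -0.0812, 0.0252]
tcp_rot: [0.001, 0.086, 0.996, 0.0]
ft_force: [4.6, -0.5, -2.5]
opening: 0.0086
grip_force: 32.2
```

```bash
python3 - <<'E'
from h import *
need(621,-83.9,24.1,80)
E
```

```text
t 7.3 tcp [621.2 -81.2  25.2] close az 80.1 zaxis [ 0.002 -0.    -1.   ] open 8.6 grip 32.2 F [ 4.6 -0.5 -2.5]
shift units [-0.01 -0.13 -0.05] turn units -0.01 tilt fix [0.   0.01 0.  ]
```

Emit:
carry_out(
  increments=[
    [0.2,-0.1,0,0,0,0,-1],
    [0,0,-0.04,0,0,0,-1],
    [0,0,0,0,0,0,-1],
  ],
)

```text
time_s: 7.68
tcp_pos: [0.6238, -0.0833, 0.025]
tcp_rot: [-0.0, 0.086, 0.996, 0.0]
ft_force: [0.1, -0.6, -0.9]
opening: 0.0085
grip_force: 30.0
```

Emit:
carry_out(
  increments=[
    [0,0,-0.04,0,0,0,-1],
    [0,0,0,0,0,0,-0.5],
    [0,0,0,0,0,0,-0.4],
    [0,0,0,0,0,0,-0.4],
    [0,0,1,0,0,0,-0.4],
    [0,0,1,0,0,0,-0.3],
    [0,0,1,0,0,0,-0.3],
    [-0.6,0.96,0.5,0,0,-0.08,-0.3],
    [-0.6,0.96,0,0,0,-0.08,-0.3],
    [-0.6,0.96,0,0,0,-0.08,-0.3],
    [-0.6,0.96,0,0,0,-0.08,-0.3],
    [-0.6,0.96,0,0,0,-0.08,-0.3],
  ],
)

```text
time_s: 9.18
tcp_pos: [0.5644, 0.0133, 0.0958]
tcp_rot: [0.001, 0.121, 0.993, 0.0]
ft_force: [-0.1, -1.0, -0.1]
opening: 0.0308
grip_force: 0.0
```

```bash
python3 - <<'E'
from h import *
from bench import optics
need(380.4,234.5,19,72)
def crop(c,P,w,W=400,H=300):
    u,v=proj(c,P)[0].round().astype(int); h=w*H//W; print((u-w,v-h),"scale",W/2/w)
    return cv2.resize(c["pixels"][v-h:v+h,u-w:u+w],(W,H),interpolation=cv2.INTER_NEAREST)
c=optics.capture("side"); t=optics.capture("top")
cv2.imwrite("pics/c3.png",np.hstack([crop(c,[.595,-.08,.01],32),crop(t,[.595,-.08,.01],32)]))
E
```

```text
t 9.18 tcp [564.4  13.3  95.8] close az 76.1 zaxis [ 0.002  0.    -1.   ] open 30.8 grip 0.0 F [-0.1 -1.  -0.1]
shift units [-9.2  11.06 -3.84] turn units -0.41 tilt fix [-0.001  0.009  0.   ]
(np.int64(187), np.int64(150)) scale 6.25
(np.int64(258), np.int64(134)) scale 6.25
```

View pics/c3.png

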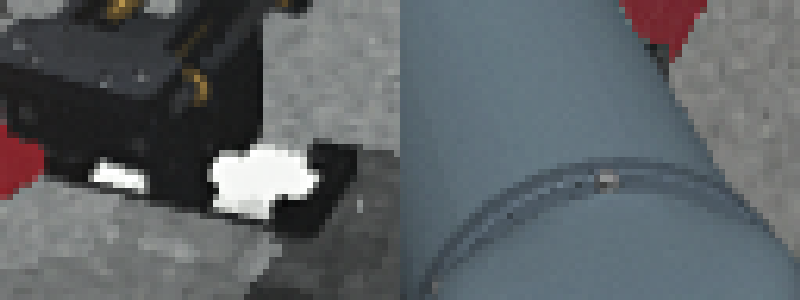

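The view is blocked by the arm, so I'll check once the arm has moved on to camera_a.

Emit:
carry_out(
  increments=[
    [-0.77,0.92,-0.12,0,0,-0.035,-0.3],
    [-0.77,0.92,-0.12,0,0,-0.035,-0.3],
    [-0.77,0.92,-0.12,0,0,-0.035,-0.3],
    [-0.77,0.92,-0.12,0,0,-0.035,-0.3],
    [-0.77,0.92,-0.12,0,0,-0.035,-0.3],
    [-0.77,0.92,-0.12,0,0,-0.035,-0.3],
    [-0.77,0.92,-0.12,0,0,-0.035,-0.3],
    [-0.77,0.92,-0.12,0,0,-0.035,-0.3],
    [-0.77,0.92,-0.12,0,0,-0.035,-0.3],
    [-0.77,0.92,-0.12,0,0,-0.035,-0.3],
    [-0.77,0.92,-0.12,0,0,-0.035,-0.3],
    [-0.77,0.92,-0.12,0,0,-0.035,-0.3],
  ],
)

```text
time_s: 10.78
tcp_pos: [0.3805, 0.2338, 0.0662]
tcp_rot: [0.001, 0.158, 0.987, 0.0]
ft_force: [0.3, -0.2, -0.2]
opening: 0.0311
grip_force: 0.0
```

```bash
python3 - <<'E'
from h import *
from bench import optics
need(380.4,234.5,19.5,72)
def crop(c,P,w,W=400,H=300):
    u,v=proj(c,P)[0].round().astype(int); h=w*H//W; print((u-w,v-h),"scale",W/2/w)
    return cv2.resize(c["pixels"][v-h:v+h,u-w:u+w],(W,H),interpolation=cv2.INTER_NEAREST)
c=optics.capture("side"); t=optics.capture("top")
cv2.imwrite("pics/c4.png",np.hstack([crop(c,[.595,-.08,.01],32),crop(t,[.595,-.08,.01],32)]))
E
```

```text
t 10.78 tcp [380.5 233.8  66.2] close az 71.8 zaxis [ 0.002  0.001 -1.   ] open 31.1 grip 0.0 F [ 0.3 -0.2 -0.2]
shift units [-0.01  0.03 -2.34] turn units 0.02 tilt fix [-0.004  0.01   0.   ]
(np.int64(187), np.int64(150)) scale 6.25
(np.int64(258), np.int64(134)) scale 6.25
```

View pics/c4.png

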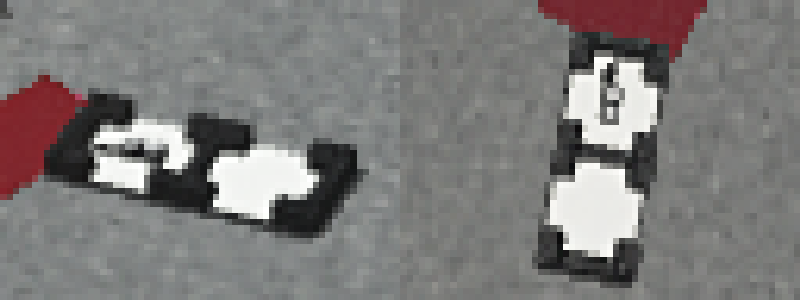

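Camera_b lies centred in the far bay, at about (610,92) in the top crop. Next I'll grasp camera_a.

Emit:
carry_out(
  increments=[
    [0,0.03,-0.9,0,0,0,-0.3],
    [0,0,-0.9,0,0,0,-0.3],
    [0,0,-0.52,0,0,0,-0.3],
    [0,0,0,0,0,0,-0.3],
    [0,0,0,0,0,0,-1],
    [0,0,0,0,0,0,-1],
    [0,0,0,0,0,0,-1],
    [0,0,0,0,0,0,-1],
  ],
)

```text
time_s: 11.88
tcp_pos: [0.3798, 0.2342, 0.0195]
tcp_rot: [0.0, 0.157, 0.988, 0.0]
ft_force: [-0.1, -1.2, 6.0]
opening: 0.0089
grip_force: 30.0
```

Emit:
carry_out(
  increments=[
    [0,0,1,0,0,0,-1],
    [0,0,1,0,0,0,-1],
    [0.58,-0.96,0,0,0,0.05,-1],
    [0.58,-0.96,0,0,0,0.05,-1],
    [0.58,-0.96,0,0,0,0.05,-1],
    [0.58,-0.96,0,0,0,0.05,-1],
    [0.58,-0.96,0,0,0,0.05,-1],
    [0.58,-0.96,0,0,0,0.05,-1],
    [0.58,-0.96,0,0,0,0.05,-1],
    [0.58,-0.96,0,0,0,0.05,-1],
    [0.58,-0.96,0,0,0,0.05,-1],
    [0.58,-0.96,0,0,0,0.05,-1],
  ],
)

```text
time_s: 13.38
tcp_pos: [0.4956, 0.0414, 0.059]
tcp_rot: [-0.0, 0.114, 0.993, -0.0]
ft_force: [0.4, 0.3, -0.1]
opening: 0.0088
grip_force: 30.0
```

Emit:
carry_out(
  increments=[
    [0.58,-0.96,0,0,0,0.05,-1],
    [0.58,-0.96,0,0,0,0.05,-1],
    [0.58,-0.96,0,0,0,0.05,-1],
    [0.58,-0.96,0,0,0,0.05,-1],
    [0.58,-0.96,0,0,0,0.05,-1],
    [0.58,-0.96,0,0,0,0.05,-1],
    [0,0,0,0,0,0,-1],
  ],
)

```text
time_s: 14.25
tcp_pos: [0.5653, -0.0749, 0.059]
tcp_rot: [0.0, 0.09, 0.996, -0.0]
ft_force: [0.0, 0.6, -0.4]
opening: 0.0092
grip_force: 30.0
```

```bash
python3 - <<'E'
from h import *
need(564.7,-72.9,23.8,80)
E
```

```text
t 14.25 tcp [565.3 -74.9  59. ] close az 79.7 zaxis [ 0.    -0.001 -1.   ] open 9.2 grip 30.0 F [ 0.   0.6 -0.4]
shift units [-0.03  0.1  -1.76] turn units 0.03 tilt fix [0.005 0.002 0.   ]
```

Emit:
carry_out(
  increments=[
    [0,0.1,-0.6,0,0,0.03,-1],
    [0,0,-0.6,0,0,0,-1],
    [0,0,-0.5,0,0,0,-1],
    [0,0,-0.03,0,0,0,-1],
    [0,0,0,0,0,0,-1],
  ],
)

```text
time_s: 14.88
tcp_pos: [0.5649, -0.0711, 0.0244]
tcp_rot: [-0.0, 0.085, 0.996, -0.0]
ft_force: [-0.7, -0.1, -0.1]
opening: 0.0089
grip_force: 30.0
```

Emit:
carry_out(
  increments=[
    [0,0,-0.03,0,0,0,-1],
    [0,0,0,0,0,0,-0.5],
    [0,0,0,0,0,0,-0.4],
    [0,0,0,0,0,0,-0.4],
    [0,0,1,0,0,0,-0.4],
    [0,0,1,0,0,0,-0.3],
    [0,0,1,0,0,0,-0.3],
    [-0.71,0.8,0.3,0,0,-0.7,0.3],
    [-0.71,0.8,0,0,0,-0.7,0.3],
    [-0.71,0.8,0,0,0,-0.7,0.3],
    [-0.71,0.8,0,0,0,-0.7,0.3],
    [-0.71,0.8,0,0,0,-0.7,0.3],
  ],
)

```text
time_s: 16.38
tcp_pos: [0.4941, 0.0095, 0.0912]
tcp_rot: [0.001, 0.383, 0.924, 0.001]
ft_force: [0.2, 0.3, 0.2]
opening: 0.0574
grip_force: 0.0
```

Emit:
carry_out(
  increments=[
    [-0.71,0.8,-0.2,0,0,-0.7,0.3],
    [-0.71,0.8,-0.2,0,0,-0.7,0.3],
    [-0.71,0.8,-0.2,0,0,-0.7,0.3],
    [-0.71,0.8,-0.2,0,0,-0.7,0.3],
    [-0.71,0.8,-0.2,0,0,-0.7,0.3],
    [0,0,0,0,0,0,0.3],
  ],
)

```text
time_s: 17.12
tcp_pos: [0.4225, 0.0901, 0.0706]
tcp_rot: [-0.0, 0.64, 0.768, 0.0]
ft_force: [-0.6, 0.2, 0.8]
opening: 0.0567
grip_force: 0.0
```

```bash
python3 - <<'E'
from h import *
from bench import optics
need(421.7,88.5,19,10)
def crop(c,P,w,W=400,H=300):
    u,v=proj(c,P)[0].round().astype(int); h=w*H//W; print((u-w,v-h),"scale",W/2/w)
    return cv2.resize(c["pixels"][v-h:v+h,u-w:u+w],(W,H),interpolation=cv2.INTER_NEAREST)
c=optics.capture("side"); t=optics.capture("top")
cv2.imwrite("pics/c5.png",np.vstack([np.hstack([crop(c,[.595,-.08,.01],32),crop(t,[.595,-.08,.01],32)]),np.hstack([crop(c,[.43,.1,.01],40),crop(t,[.43,.1,.01],40)])]))
E
```

```text
t 17.12 tcp [422.5  90.1  70.6] close az 10.4 zaxis [-0.     0.001 -1.   ] open 56.7 grip 0.0 F [-0.6  0.2  0.8]
shift units [-0.04 -0.08 -2.58] turn units -0.04 tilt fix [-0.005 -0.001 -0.   ]
(np.int64(187), np.int64(150)) scale 6.25
(np.int64(258), np.int64(134)) scale 6.25
(np.int64(227), np.int64(196)) scale 5.0
(np.int64(196), np.int64(177)) scale 5.0
```

View pics/c5.png

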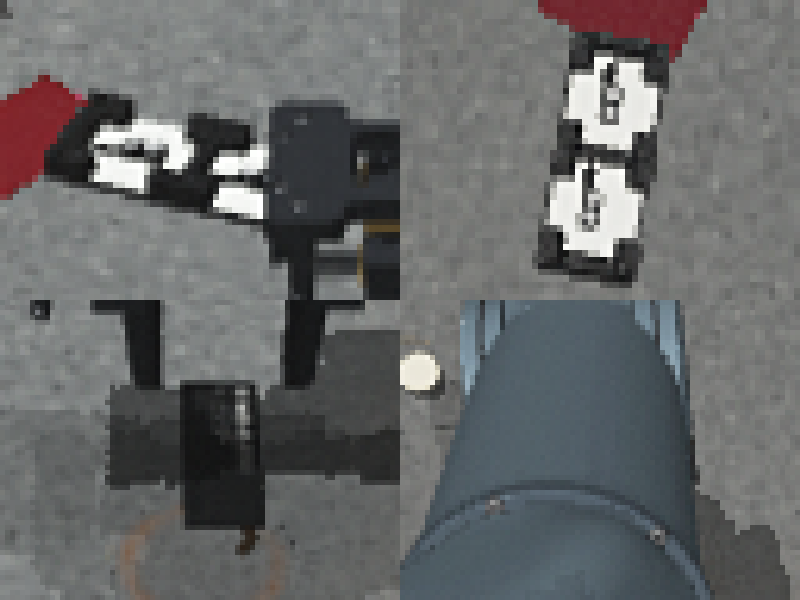

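Camera_a sits in the near bay, at about (595,205) in the top crop, and the battery is centred between the fingers. I'll go down and grasp it.

Emit:
carry_out(
  increments=[
    [-0.04,-0.08,-0.9,0,0,-0.04,0.3],
    [0,0,-0.9,0,0,0,0.3],
    [0,0,-0.7,0,0,0,0.3],
    [0,0,-0.1,0,0,0,0.3],
    [0,0,0,0,0,0,0.3],
  ],
)

```text
time_s: 17.85
tcp_pos: [0.4226, 0.0869, 0.0181]
tcp_rot: [0.0, 0.644, 0.765, 0.0]
ft_force: [0.2, -0.4, -0.7]
opening: 0.0572
grip_force: 0.0
```

```bash
python3 -c "
from h import *
need(421.7,88.5,18.3,10)"
```

```text
t 17.85 tcp [422.6  86.9  18.1] close az 9.8 zaxis [ 0.  0. -1.] open 57.2 grip 0.0 F [ 0.2 -0.4 -0.7]
shift units [-0.04  0.08  0.01] turn units 0.02 tilt fix [-0.     0.002  0.   ]
```

Emit:
carry_out(
  increments=[
    [-0.03,0.08,0,0,0,0,0.3],
    [0,0,0,0,0,0,-0.4],
    [0,0,0,0,0,0,-0.6],
    [0,0,0,0,0,0,-0.6],
    [0,0,0,0,0,0,-0.6],
    [0,0,0,0,0,0,-0.6],
  ],
)

```text
time_s: 18.6
tcp_pos: [0.4218, 0.089, 0.0181]
tcp_rot: [0.0, 0.644, 0.765, 0.0]
ft_force: [-0.7, 0.6, 4.6]
opening: 0.0371
grip_force: 30.0
```

Emit:
carry_out(
  increments=[
    [0,0,1,0,0,0,-0.6],
  ],
)

```text
time_s: 18.73
tcp_pos: [0.4207, 0.0885, 0.0373]
tcp_rot: [-0.001, 0.644, 0.765, -0.001]
ft_force: [-0.3, -0.8, -0.9]
opening: 0.037
grip_force: 30.0
```

Emit:
carry_out(
  increments=[
    [0,0,1,0,0,0,-0.6],
    [0.88,0.26,0,0,0,0.88,-0.6],
    [0.88,0.26,0,0,0,0.88,-0.6],
    [0.88,0.26,0,0,0,0.88,-0.6],
    [0.88,0.26,0,0,0,0.88,-0.6],
    [0.88,0.26,0,0,0,0.88,-0.6],
    [0.88,0.26,0,0,0,0.88,-0.6],
    [0.88,0.26,0,0,0,0.88,-0.6],
    [0.88,0.26,0,0,0,0.88,-0.6],
    [0.88,0.26,0,0,0,0.88,-0.6],
    [0.88,0.26,0,0,0,0.88,-0.6],
    [0.88,0.26,0,0,0,0.88,-0.6],
  ],
)

```text
time_s: 20.23
tcp_pos: [0.6153, 0.1458, 0.0573]
tcp_rot: [-0.001, -0.147, 0.989, -0.0]
ft_force: [0.3, -0.0, -0.7]
opening: 0.0369
grip_force: 30.0
```

Emit:
carry_out(
  increments=[
    [0,0,0,0,0,0,-0.6],
  ],
)

```text
time_s: 20.35
tcp_pos: [0.6157, 0.1459, 0.0574]
tcp_rot: [0.0, -0.143, 0.99, 0.0]
ft_force: [-0.5, -0.7, -0.8]
opening: 0.0367
grip_force: 30.0
```

```bash
python3 -c "
from h import *
need(615,146,22.3,106.7)"
```

```text
t 20.35 tcp [615.7 145.9  57.4] close az 106.5 zaxis [ 0.     0.001 -1.   ] open 36.7 grip 30.0 F [-0.5 -0.7 -0.8]
shift units [-0.04  0.01 -1.75] turn units 0.02 tilt fix [-0.003  0.     0.   ]
```

Emit:
carry_out(
  increments=[
    [-0.03,0,-0.6,0,0,0,-0.6],
    [0,0,-0.6,0,0,0,-0.6],
    [0,0,-0.5,0,0,0,-0.6],
    [0,0,0,0,0,0,-0.6],
  ],
)

```text
time_s: 20.85
tcp_pos: [0.6139, 0.1459, 0.0229]
tcp_rot: [-0.001, -0.144, 0.99, -0.0]
ft_force: [-0.0, -0.6, 0.4]
opening: 0.037
grip_force: 30.0
```

Emit:
carry_out(
  increments=[
    [0,0,-0.03,0,0,0,-0.6],
    [0,0,0,0,0,0,0.1],
    [0,0,0,0,0,0,0.1],
    [0,0,0,0,0,0,0.1],
    [0,0,1,0,0,0,0.1],
    [0,0,1,0,0,0,0.1],
    [0,0,1,0,0,0,0.1],
    [-0.88,-0.94,0,0,0,-0.2,1],
    [-0.88,-0.94,0,0,0,-0.2,1],
    [-0.88,-0.94,0,0,0,-0.2,1],
    [-0.88,-0.94,0,0,0,-0.2,1],
    [-0.88,-0.94,0,0,0,-0.2,1],
  ],
)

```text
time_s: 22.35
tcp_pos: [0.5267, 0.0515, 0.0847]
tcp_rot: [0.001, -0.057, 0.998, 0.0]
ft_force: [-0.1, 0.0, -1.1]
opening: 0.0881
grip_force: 0.0
```

Emit:
carry_out(
  increments=[
    [-0.88,-0.94,0,0,0,-0.2,1],
    [-0.88,-0.94,0,0,0,-0.2,1],
    [-0.88,-0.94,0,0,0,-0.2,1],
    [-0.88,-0.94,0,0,0,-0.2,1],
    [-0.88,-0.94,0,0,0,-0.2,1],
    [-0.88,-0.94,0,0,0,-0.2,1],
    [0,0,0,0,0,0,1],
  ],
)

```text
time_s: 23.22
tcp_pos: [0.4204, -0.062, 0.0842]
tcp_rot: [0.0, 0.048, 0.999, -0.0]
ft_force: [0.2, 0.5, -0.4]
opening: 0.0878
grip_force: 0.0
```

```bash
python3 - <<'E'
from h import *
from bench import optics
need(421,-61.5,19,84.4)
def crop(c,P,w,W=400,H=300):
    u,v=proj(c,P)[0].round().astype(int); h=w*H//W
    return cv2.resize(c["pixels"][v-h:v+h,u-w:u+w],(W,H),interpolation=cv2.INTER_NEAREST)
c=optics.capture("side"); t=optics.capture("top")
cv2.imwrite("pics/c6.png",np.vstack([np.hstack([crop(c,[.607,.143,.01],32),crop(t,[.607,.143,.01],32)]),np.hstack([crop(c,[.43,-.06,.01],40),crop(t,[.43,-.06,.01],40)])]))
E
```

```text
t 23.23 tcp [420.4 -62.   84.2] close az 84.5 zaxis [ 0.    -0.001 -1.   ] open 87.8 grip 0.0 F [ 0.2  0.5 -0.4]
shift units [ 0.03  0.03 -3.26] turn units -0.01 tilt fix [0.005 0.001 0.   ]
```

View pics/c6.png

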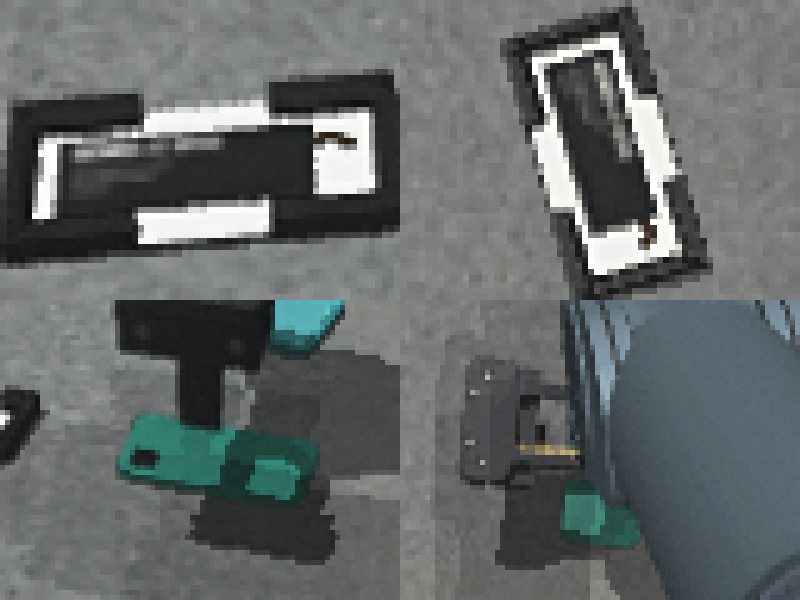

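The battery lies flat in its bay (top crop), and the fingers stand over the small phone's middle. I'll grasp it now.

Emit:
carry_out(
  increments=[
    [0.03,0.03,-0.9,0,0,0,1],
    [0,0,-0.9,0,0,0,1],
    [0,0,-0.9,0,0,0,1],
    [0,0,-0.53,0,0,0,1],
    [0,0,0,0,0,0,1],
    [0,0,0,0,0,0,0],
    [0,0,0,0,0,0,0],
    [0,0,0,0,0,0,0],
    [0,0,0,0,0,0,0],
    [0,0,0,0,0,0,0],
  ],
)

```text
time_s: 24.58
tcp_pos: [0.4217, -0.0603, 0.0189]
tcp_rot: [0.0, 0.047, 0.999, -0.0]
ft_force: [-0.5, -0.0, 3.3]
opening: 0.0514
grip_force: 30.0
```

Emit:
carry_out(
  increments=[
    [0,0,1,0,0,0,0],
    [0,0,1,0,0,0,0],
    [0.63,-0.94,0,0,0,-0.04,0],
    [0.63,-0.94,0,0,0,-0.04,0],
    [0.63,-0.94,0,0,0,-0.04,0],
    [0.63,-0.94,0,0,0,-0.04,0],
    [0.63,-0.94,0,0,0,-0.04,0],
    [0.63,-0.94,0,0,0,-0.04,0],
    [0.63,-0.94,0,0,0,-0.04,0],
    [0.63,-0.94,0,0,0,-0.04,0],
    [0.63,-0.94,0,0,0,-0.04,0],
    [0.63,-0.94,0,0,0,-0.04,0],
  ],
)

```text
time_s: 26.08
tcp_pos: [0.5476, -0.2486, 0.0583]
tcp_rot: [-0.0, 0.082, 0.997, 0.0]
ft_force: [-0.3, -0.6, -1.1]
opening: 0.0517
grip_force: 30.0
```

Emit:
carry_out(
  increments=[
    [0.63,-0.94,0,0,0,-0.03,0],
    [0.63,-0.94,0,0,0,-0.03,0],
    [0,0,0,0,0,0,0],
  ],
)

```text
time_s: 26.45
tcp_pos: [0.5728, -0.2873, 0.0583]
tcp_rot: [0.0, 0.088, 0.996, -0.0]
ft_force: [-0.2, 0.3, -0.8]
opening: 0.0514
grip_force: 30.0
```

```bash
python3 - <<'E'
from h import *
from bench import optics
need(572.5,-286.3,23,80)
def crop(c,P,w,W=400,H=300):
    u,v=proj(c,P)[0].round().astype(int); h=w*H//W
    return cv2.resize(c["pixels"][v-h:v+h,u-w:u+w],(W,H),interpolation=cv2.INTER_NEAREST)
c=optics.capture("side"); t=optics.capture("top")
cv2.imwrite("pics/c7.png",np.hstack([crop(c,[.572,-.286,.02],40),crop(t,[.572,-.286,.02],40)]))
E
```

```text
t 26.45 tcp [ 572.8 -287.3   58.3] close az 79.9 zaxis [ 0.    -0.001 -1.   ] open 51.4 grip 30.0 F [-0.2  0.3 -0.8]
shift units [-0.01  0.05 -1.77] turn units 0.01 tilt fix [0.004 0.    0.   ]
```

View pics/c7.png

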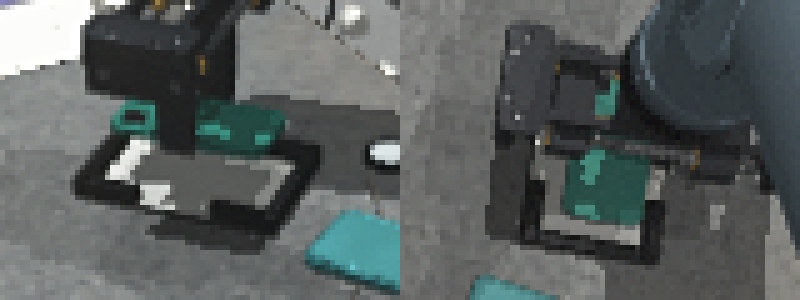

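The phone is held level above the small tray (top crop about (605,190)) and lined up with it. I'll lower it in.

Emit:
carry_out(
  increments=[
    [0,0.05,-0.6,0,0,0,0],
    [0,0,-0.6,0,0,0,0],
    [0,0,-0.5,0,0,0,0],
    [0,0,0,0,0,0,0],
  ],
)

```text
time_s: 27.05
tcp_pos: [0.5724, -0.2844, 0.0236]
tcp_rot: [-0.001, 0.087, 0.996, 0.0]
ft_force: [0.3, 0.2, -0.9]
opening: 0.0518
grip_force: 30.0
```

Emit:
carry_out(
  increments=[
    [0,-0.05,-0.03,0,0,0,0],
    [0,0,0,0,0,0,0.5],
    [0,0,0,0,0,0,0.5],
    [0,0,0,0,0,0,0.5],
    [0,0,1,0,0,0,0.5],
    [0,0,1,0,0,0,0.5],
    [0,0,1,0,0,0,0.7],
    [-0.9,0.45,0,0,0,-0.11,1],
    [-0.9,0.45,0,0,0,-0.11,1],
    [-0.9,0.45,0,0,0,-0.11,1],
    [-0.9,0.45,0,0,0,-0.11,1],
    [-0.9,0.45,0,0,0,-0.11,1],
  ],
)

```text
time_s: 28.55
tcp_pos: [0.4828, -0.2408, 0.0855]
tcp_rot: [0.001, 0.135, 0.991, -0.0]
ft_force: [0.5, -0.2, -0.2]
opening: 0.0881
grip_force: 0.0
```

Emit:
carry_out(
  increments=[
    [-0.9,0.45,0,0,0,-0.11,1],
    [-0.9,0.45,0,0,0,-0.11,1],
    [-0.9,0.45,0,0,0,-0.11,1],
    [0,0,0,0,0,0,1],
  ],
)

```text
time_s: 29.05
tcp_pos: [0.4283, -0.2136, 0.0851]
tcp_rot: [0.0, 0.163, 0.987, -0.0]
ft_force: [0.4, 0.4, -0.9]
opening: 0.0885
grip_force: 0.0
```

```bash
python3 - <<'E'
from h import *
from bench import optics
need(428.3,-213.3,19,71.1)
def crop(c,P,w,W=400,H=300):
    u,v=proj(c,P)[0].round().astype(int); h=w*H//W
    return cv2.resize(c["pixels"][v-h:v+h,u-w:u+w],(W,H),interpolation=cv2.INTER_NEAREST)
c=optics.capture("side"); t=optics.capture("top")
cv2.imwrite("pics/c8.png",np.vstack([np.hstack([crop(c,[.572,-.286,.02],40),crop(t,[.572,-.286,.02],40)]),np.hstack([crop(c,[.428,-.213,.02],40),crop(t,[.428,-.213,.02],40)])]))
E
```

```text
t 29.05 tcp [ 428.3 -213.6   85.1] close az 71.2 zaxis [-0. -0. -1.] open 88.5 grip 0.0 F [ 0.4  0.4 -0.9]
shift units [ 0.    0.01 -3.3 ] turn units -0.01 tilt fix [ 0.002 -0.     0.   ]
```

View pics/c8.png

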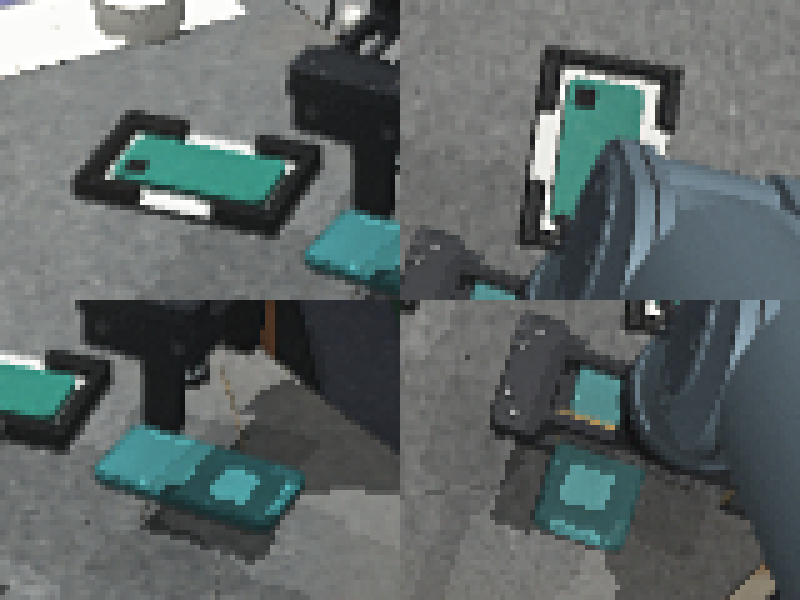

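The small phone lies well within its bay (top crop about (600,145)), and the gripper is over the large phone's middle (about (590,480)). I'll grasp it.

Emit:
carry_out(
  increments=[
    [0,0,-0.9,0,0,0,1],
    [0,0,-0.9,0,0,0,1],
    [0,0,-0.9,0,0,0,1],
    [0,0,-0.57,0,0,0,1],
    [0,0,0,0,0,0,1],
    [0,0,0,0,0,0,0.2],
    [0,0,0,0,0,0,0.2],
    [0,0,0,0,0,0,0.2],
    [0,0,0,0,0,0,0.2],
  ],
)

```text
time_s: 30.28
tcp_pos: [0.4291, -0.2139, 0.019]
tcp_rot: [0.0, 0.163, 0.987, -0.0]
ft_force: [0.6, 0.2, 3.0]
opening: 0.0613
grip_force: 30.0
```

Emit:
carry_out(
  increments=[
    [0,0,1,0,0,0,0.2],
    [0,0,1,0,0,0,0.2],
    [0.23,0.98,0,0,0,0.02,0.2],
    [0.23,0.98,0,0,0,0.02,0.2],
    [0.23,0.98,0,0,0,0.02,0.2],
    [0.23,0.98,0,0,0,0.02,0.2],
    [0.23,0.98,0,0,0,0.02,0.2],
    [0.23,0.98,0,0,0,0.02,0.2],
    [0.23,0.98,0,0,0,0.02,0.2],
    [0.23,0.98,0,0,0,0.02,0.2],
    [0.23,0.98,0,0,0,0.02,0.2],
    [0.23,0.98,0,0,0,0.02,0.2],
  ],
)

```text
time_s: 31.78
tcp_pos: [0.4747, -0.0172, 0.0586]
tcp_rot: [-0.0, 0.146, 0.989, -0.0]
ft_force: [0.9, -0.2, -1.4]
opening: 0.0614
grip_force: 30.0
```

Emit:
carry_out(
  increments=[
    [0.23,0.98,0,0,0,0.02,0.2],
    [0.23,0.98,0,0,0,0.02,0.2],
    [0.23,0.98,0,0,0,0.02,0.2],
    [0.23,0.98,0,0,0,0.02,0.2],
    [0.23,0.98,0,0,0,0.02,0.2],
    [0.23,0.98,0,0,0,0.02,0.2],
    [0.23,0.98,0,0,0,0.02,0.2],
    [0.23,0.98,0,0,0,0.02,0.2],
    [0.23,0.98,0,0,0,0.02,0.2],
    [0.23,0.98,0,0,0,0.02,0.2],
    [0.23,0.98,0,0,0,0.02,0.2],
    [0.23,0.98,0,0,0,0.02,0.2],
  ],
)

```text
time_s: 33.28
tcp_pos: [0.5304, 0.2187, 0.0587]
tcp_rot: [0.0, 0.125, 0.992, -0.0]
ft_force: [-0.0, -0.6, -1.3]
opening: 0.0614
grip_force: 30.0
```

```bash
python3 -c "
from h import *
need(565,379,23,76)"
```

```text
t 33.27 tcp [530.4 218.7  58.7] close az 75.6 zaxis [ 0. -0. -1.] open 61.4 grip 30.0 F [-0.  -0.6 -1.3]
shift units [ 1.73  8.01 -1.79] turn units 0.04 tilt fix [0. 0. 0.]
```

Emit:
carry_out(
  increments=[
    [0.22,0.99,0,0,0,0,0.2],
    [0.22,0.99,0,0,0,0,0.2],
    [0.22,0.99,0,0,0,0,0.2],
    [0.22,0.99,0,0,0,0,0.2],
    [0.22,0.99,0,0,0,0,0.2],
    [0.22,0.99,0,0,0,0.02,0.2],
    [0.22,0.99,0,0,0,0.02,0.2],
    [0.19,0.99,0,0,0,0,0.2],
    [0,0.05,0,0,0,0,0.2],
    [0,0,0,0,0,0,0.2],
  ],
)

```text
time_s: 34.52
tcp_pos: [0.5645, 0.376, 0.0584]
tcp_rot: [-0.0, 0.122, 0.993, -0.001]
ft_force: [0.8, -0.5, -2.5]
opening: 0.0612
grip_force: 30.0
```

```bash
python3 - <<'E'
from h import *
from bench import optics
need(565,379,23,76)
def crop(c,P,w,W=400,H=300):
    u,v=proj(c,P)[0].round().astype(int); h=w*H//W
    return cv2.resize(c["pixels"][v-h:v+h,u-w:u+w],(W,H),interpolation=cv2.INTER_NEAREST)
c=optics.capture("side"); t=optics.capture("top")
cv2.imwrite("pics/c9.png",np.hstack([crop(c,[.565,.379,.02],64),crop(t,[.565,.379,.02],40)]))
E
```

```text
t 34.52 tcp [564.5 376.   58.4] close az 76.0 zaxis [-0.    -0.001 -1.   ] open 61.2 grip 30.0 F [ 0.8 -0.5 -2.5]
shift units [ 0.02  0.15 -1.77] turn units 0.0 tilt fix [ 0.007 -0.002  0.   ]
```

View pics/c9.png

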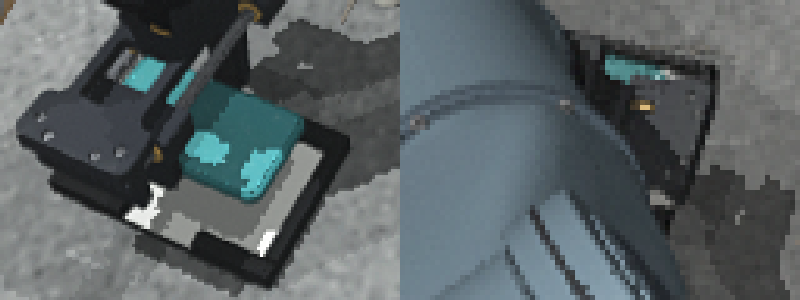

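The large phone is held level over its tray, lined up with the rails (side crop about (230,150)). I'll lower it in.

Emit:
carry_out(
  increments=[
    [0.02,0.12,-0.6,0,0,0,0.2],
    [0,0,-0.6,0,0,0,0.2],
    [0,0,-0.5,0,0,0,0.2],
    [0,0,0,0,0,0,0.2],
  ],
)

```text
time_s: 35.12
tcp_pos: [0.5647, 0.3789, 0.0236]
tcp_rot: [-0.0, 0.122, 0.993, -0.0]
ft_force: [0.3, -0.4, -0.1]
opening: 0.0615
grip_force: 30.0
```

Emit:
carry_out(
  increments=[
    [0,0,-0.03,0,0,0,0.2],
    [0,0,0,0,0,0,0.7],
    [0,0,0,0,0,0,0.7],
    [0,0,0,0,0,0,0.7],
    [0,0,1,0,0,0,0.7],
    [0,0,1,0,0,0,0.7],
    [0,0,1,0,0,0,0.7],
    [0,0,1,0,0,0,0.7],
    [-0.9,-0.9,0.5,0,0,0,0.7],
    [-0.9,-0.9,0.5,0,0,0,0.7],
    [-0.9,-0.9,0.5,0,0,0,0.7],
    [-0.9,-0.9,0.5,0,0,0,0.7],
  ],
)

```text
time_s: 36.62
tcp_pos: [0.4926, 0.3067, 0.1455]
tcp_rot: [0.0, 0.122, 0.993, 0.0]
ft_force: [0.1, 0.6, 0.2]
opening: 0.0748
grip_force: 0.0
```

Emit:
carry_out(
  increments=[
    [-0.5,-1,0.5,0,0,0,0.7],
    [-0.5,-1,0.5,0,0,0,0.7],
    [-0.2,-1,0.5,0,0,0,0.7],
    [-0.2,-1,0.5,0,0,0,0.7],
    [-0.2,-1,0,0,0,0,0.7],
    [-0.2,-1,0,0,0,0,0.7],
    [0,-1,0,0,0,0,0.7],
    [0,-1,0,0,0,0,0.7],
    [0,0,0,0,0,0,0.7],
  ],
)

```text
time_s: 37.75
tcp_pos: [0.4568, 0.1452, 0.1837]
tcp_rot: [-0.0, 0.123, 0.992, -0.001]
ft_force: [-0.4, -0.1, 0.8]
opening: 0.075
grip_force: 0.0
```

```bash
python3 - <<'E'
from h import *
from bench import optics
st()
t=optics.capture("top"); c=optics.capture("side")
a=cv2.resize(t["pixels"][128:200,120:384],(800,218),interpolation=cv2.INTER_CUBIC)
b=cv2.resize(c["pixels"][120:384,120:330],(300,377),interpolation=cv2.INTER_CUBIC)
im=np.zeros((600,800,3),np.uint8); im[:218]=a; im[220:597,:300]=b
cv2.imwrite("pics/c10.png",im)
E
```

```text
t 37.75 tcp [456.8 145.2 183.7] close az 75.8 zaxis [-0.001 -0.001 -1.   ] open 75.0 grip 0.0 F [-0.4 -0.1  0.8]
```

View pics/c10.png

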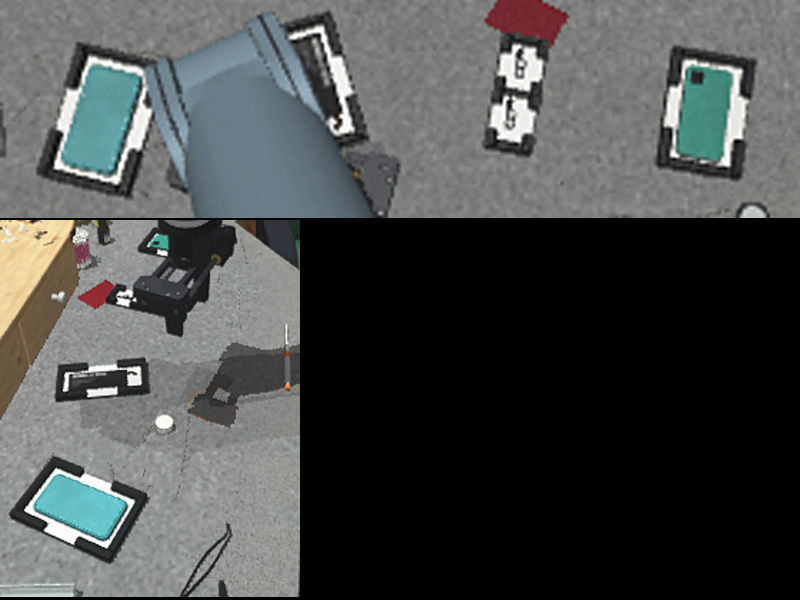

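Every piece lies inside its own bay with white floor visible around it: large phone (102,120), battery (325,85), cameras (520,62) and (512,112), small phone (705,112). The gripper is clear of everything, so I'll hand it in.

```bash
python3 -c "
from bench import ticket
print(ticket.sign_off())"
```

```text
the job is handed in; nothing more can be done
None
```

I put all five pieces in their own bays and handed the job in at about 38 s; the last camera views show each lying in its bay with the gripper clear, but sign-off returned no verdict.

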